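# Line up and seat the loose knob of a bench transformer

### The job

The big black knob of the bench transformer was left standing loose on top of its flat-sided shaft, not lined up. Turn it until its bore lines up with the flats and it drops on, then press it fully home, down against the dial plate, and let go. Leave the cup, the meter and the parts box where they are.

Things in the scene. Friction and masses are not known exactly. Their poses are not given: they have to be found in the camera images.
- drum: The bench transformer: a fixed grey drum, body 152 mm across, foot flange 166 mm, round aluminium dial plate on top 156 mm across, 115 mm tall to the plate's top face, with a small black terminal block low on its -x side. Origin: centre of its underside on the bench, z up, on the shaft axis.
- dial (a point): Centre of the dial plate's top face, on the shaft axis. The steel shaft rises from here, hidden by the knob: first 14 mm with two flats (40 x 18 mm section), above that a round pilot 17 mm across and 36 mm long. The flats' direction differs each time, is not given, and does not follow from this frame. The shaft itself turns only stiffly (0.3 N m).
- collar (a joint): Stiff steel collar ring round the shaft's foot, under the knob: outer diameter 72 mm, inner 50 mm, standing 8 mm above the dial plate. Value in m: 0 as it stands at the start, 0.008 when pressed down flush with the plate. It yields to about 7 N and stays where it is pushed.
- knob_bar (a point): Mid-height of the straight grip bar of the loose black knob, on its axis; x along the bar, z up. The bar is 100 mm long, 14 wide, 24 tall, same at both ends; a round hub 34 mm across in its middle rises to 22 mm above this point. Height of this point above the dial plate: 50 mm at the start (on the flats' shoulder), 44 mm or slightly less once dropped on, 36 mm when home.
- knob: The same knob, 0.13 to 0.21 kg, origin at the centre of its underside: a disc 94 mm across, 24 mm tall, under the bar. Below it has a bore for the pilot and, in the lowest 10 mm, a flat-sided opening 42 x 20.4 mm, long side along x: it fits every half turn, within about 3 degrees. It starts over 20 degrees off, turns easily, and once dropped on turns only with the stiff shaft.
- cup_rim (a point): Centre of the mouth of a red plastic cup, 92 mm in diameter and 115 mm tall, standing near the transformer. Bystander.
- meter_center (a point): Centre of a grey hand multimeter lying on its back, 150 x 75 x 34 mm (41 mm with its dial), x along its length. Bystander.
- partsbox_center (a point): Centre of a closed clear plastic parts box, 170 x 110 x 30 mm, x along its length. Bystander.
Things that resemble listed ones, but are neither listed nor needed, are in the scene too. What is meant by the knob is not purple, and is the larger of those in its own colour.

How it is judged:
By the outcome, as a careful person would: the job done as asked, in the order asked, and still so for the second after the job is handed in, with the robot touching nothing.
It also fails if it takes over 45 s, if anything falls off the work surface, if the arm or the gripper's body presses on something with over 40 N, if the wrist force passes 120 N, or if a joint passes its speed limit or range.

### The arm

A 6-joint arm with a two-finger parallel gripper is mounted at the origin on the work surface. World frame = base frame: x ahead of the robot, y to its left, z up, the work surface at z = 0. Lengths are in m, angles in rad, forces in N, time in s.
With the tool pointing down it reaches from about 0.375 to 0.9 m from the base axis. Payload 3.1 kg.
Tool frame: the origin (TCP) lies at the very end of the fingers, on their centre line; the grasp point (between the pads) lies robot.grasp_offset behind it (robot.grasp_offset is the distance from the TCP to the grasp point, in m); z points along the fingers, y is the direction in which the jaws open and shut (so a half turn about z gives the same grasp; the last joint's range is limited). The gripper opens to 87 mm and grips with 3 to 60 N. Pads are 19 mm wide; open, the fingers measure 117 mm over their backs; the gripper's body (75 mm by 190 mm) begins 51 mm behind the grasp point.
Start: joints at [-1.466, 0.527, 1.433, -0, 1.181, -0.178], TCP at [0.175, -0.6, 0.223] pointing down, gripper open.
Joint ranges: [-3.08, 3.08], [-0.75, 2.2], [0.22, 2.44], [-1.43, 4.57], [0, 2.65], [-2.85, 2.85]. Speed limits (rad/s): [2.79, 2.79, 3.14, 3.14, 3.14, 3.14].

### API

Orientations are given as a unit quaternion [x, y, z, w].
In Python, from rig import robot gives the robot as it stands.
- The arm moves only by the tool drive_tool, never from a script. Its argument "targets" is one flat list of numbers, 6 for each row, row after row: the shift along the tool's x, y, z in cm, then the turn, a rotation vector about the tool's x, y, z in degrees. A call has 1 to 12 rows; each row is the pose to reach, as a shift and turn from the pose commanded when the call began, along the tool's axes at that moment; what a row does not reach only later rows make up. A row lasts 1/12 s, in which the tool goes at most 41.7 mm and 7.16 degrees, less where a joint would pass 70% of its speed; a pose out of reach is approached as far as the arm can. A call with a gripper value outside its range is refused whole. "grip" is the gripper command: -1 is fully open, 1 is shut, values between are in proportion, set as the call begins (left out, the last holds). The fingers move at their own pace and stop on an object; "squeeze" is the grip in N (left out, the last holds). Time passes only in rows, so rows that repeat a pose let the fingers close. It gives the time, the measured TCP pose, the force and the opening at its end, in the units of the state.
- robot.get_obs(): the state, without advancing time (a new reading comes with each control period).
- robot.camera(name): name is "scene" or "top"; returns (picture, depth): 400x640x3 uint8, red, green, blue; 400x640 float32, m along the optical axis (not along the pixel's ray), 0 where there is no reading.
- robot.calibration(name): a dict with "mtx" (3x3 intrinsics, pixels), "R" (3x3) and "t" (3): a world point X has camera coordinates R X + t. Camera axes: x right, y down, z forward; pixel columns grow to the right and rows downward; lengths in m; the calibration is good to about 2 mm. A picture is of the moment at which its call begins. calibration takes no time and is no camera call.
- robot.hand_in(): hands the job in, once; it reports no verdict.
The state is a dict: "time": time; "q": joint angles; "joint_velocities": joint speeds; "joint_torque": joint torques, N m; "position": TCP position; "tool_rot": TCP orientation; "ft_force": force on the tool from outside, world axes, zero at the start; "moment": the same for the moment, N m; "grip_width": finger opening in m.
Only numpy, scipy, OpenCV 4.12 (cv2) and the standard library are available. Lean on these libraries where they do the work, as an engineer would, in place of code of your own. Each camera call takes 0.05 s, during which the arm holds its last target.

## Working session

There is one attempt and no reset: what is moved stays moved. The work goes in short steps, Python scripts to look and compute and a tool call to move; the robot and the scene stay as the last step left them, time stands still between calls to the robot, and variables do not carry over. Pictures are saved under pics/ and viewed, and the job is handed in when it is done.

Besides the shell and the picture viewer there is one more tool, called after "Emit:" as name(argument=value, ...) on one line, values as JSON. drive_tool: Moves the arm, as the interface text tells. Its arguments: {"type":"object","properties":{"targets":{"type":"array","items":{"type":"number"}},"grip":{"type":"number"},"squeeze":{"type":"number"}},"required":["targets"]}

```bash
mkdir -p pics; ls; cat > h.py <<'E'
import numpy as np, cv2
from rig import robot
def save(name,pic): cv2.imwrite('pics/'+name+'.png',cv2.cvtColor(pic,cv2.COLOR_RGB2BGR))
E
python3 - <<'E'
from h import *
print(robot.get_obs(), robot.grasp_offset)
for n in("scene","top"):
    p,d=robot.camera(n); save(n+"0",p); np.savez('pics/'+n+'0.npz',p=p,d=d)
    c=robot.calibration(n); print(n,c["mtx"].round(1).tolist(),c["R"].round(3).tolist(),c["t"].round(3).tolist())
E
```

```text
pics
{'time': 0.0, 'q': array([-1.46549569e+00,  5.28429091e-01,  1.43389336e+00, -3.31671928e-06,
        1.18142118e+00, -1.78507992e-01]), 'joint_velocities': array([ 1.37565378e-03,  2.47881246e-03, -2.26820992e-03,  4.51668933e-05,
       -1.24876050e-03,  1.27592076e-03]), 'joint_torque': array([-2.36859771e-03, -4.40044677e+01, -1.76594728e+01,  6.32244092e-02,
        5.82991086e-02, -1.79178937e-04]), 'position': array([ 0.17495282, -0.59924852,  0.22159727]), 'tool_rot': array([ 9.89947805e-01,  1.41429084e-01,  3.78256406e-05, -1.07482735e-03]), 'ft_force': array([-0.36797017,  0.1259233 , -0.17311586]), 'moment': array([ 0.05758644,  0.04427594, -0.01816073]), 'grip_width': 0.08712713840735412} 0.0187
scene [[461.4, 0.0, 320.6], [0.0, 461.4, 208.5], [0.0, 0.0, 1.0]] [[0.102, 0.995, -0.006], [0.866, -0.091, -0.492], [-0.49, 0.045, -0.87]] [-0.125, -0.435, 1.448]
top [[440.3, 0.0, 314.4], [0.0, 440.3, 202.8], [0.0, 0.0, 1.0]] [[0.014, -1.0, -0.018], [-0.993, -0.012, -0.114], [0.113, 0.02, -0.993]] [0.053, 0.616, 0.997]
```

View pics/scene0.png

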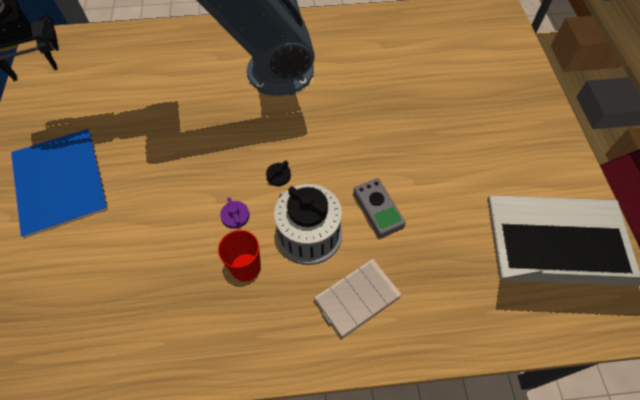

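View pics/top0.png

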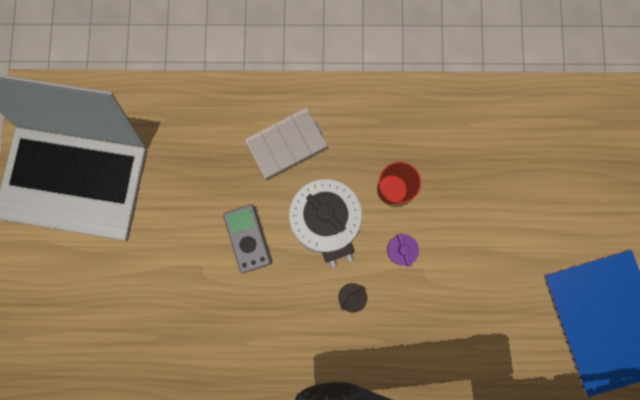

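Possible knobs: the black one on the drum, top (325,213) and scene (307,207); a small black one on the bench, top (352,297) and scene (278,174); a purple one, top (402,249). I choose the big black one on the drum's dial and will check it in a crop.

```bash
cat >> h.py <<'E'
def world(n,d):
    c=robot.calibration(n);K=c["mtx"];v,u=np.mgrid[0:400,0:640]
    P=np.stack([(u-K[0,2])/K[0,0]*d,(v-K[1,2])/K[1,1]*d,d],-1)
    return (P-c["t"])@c["R"]
E
python3 - <<'E'
from h import *
z=np.load('pics/top0.npz');p,d=z['p'],z['d']
W=world('top',d)
# dial plate: bright px
r=slice(165,265),slice(270,380)
c=cv2.resize(p[170:260,275:375],None,fx=6,fy=6,interpolation=cv2.INTER_CUBIC)
c=np.clip(c.astype(float)*1.6,0,255).astype(np.uint8); 
h=W[170:260,275:375,2]; hc=cv2.resize(np.clip((h-0.1)/0.1*255,0,255).astype(np.uint8),None,fx=2.5,fy=2.5)
save('crop0',c); save('h0',cv2.cvtColor(hc,cv2.COLOR_GRAY2RGB))
Wr=W[r];H=Wr[...,2]
for lo,hi in((.105,.122),(.145,.157),(.168,.181),(.182,.195)):
    m=(H>lo)&(H<hi);q=Wr[m]; print(lo,hi,m.sum(),q.mean(0).round(4),q.min(0).round(3),q.max(0).round(3))
m=(H>.165)&(H<.2);q=Wr[m][:,:2];C=np.cov(q.T);w,V=np.linalg.eigh(C);print('bar axis',V[:,1],np.degrees(np.arctan2(V[1,1],V[0,1])),q.mean(0))
for n in('scene',):
    z=np.load('pics/scene0.npz');W=world(n,z['d']);Wr=W[170:265,265:350];H=Wr[...,2]
    m=(H>.165)&(H<.2);q=Wr[m][:,:2];w,V=np.linalg.eigh(np.cov(q.T));print('scene bar',np.degrees(np.arctan2(V[1,1],V[0,1])),q.mean(0),m.sum())
E
```

```text
0.105 0.122 2449 [0.5785 0.0359 0.1153] [ 0.504 -0.081  0.106] [0.665 0.113 0.121]
0.145 0.157 1133 [0.5799 0.037  0.1533] [ 0.535 -0.009  0.146] [0.627 0.083 0.157]
0.168 0.181 245 [0.5797 0.0367 0.1768] [ 0.544 -0.001  0.168] [0.619 0.076 0.181]
0.182 0.195 215 [0.5807 0.0367 0.1872] [0.565 0.021 0.183] [0.598 0.053 0.191]
bar axis [0.68552297 0.728051  ] 46.723250649327056 [0.57994543 0.03655535]
scene bar 46.527006335555704 [0.58538107 0.03656575] 440
```

View pics/crop0.png

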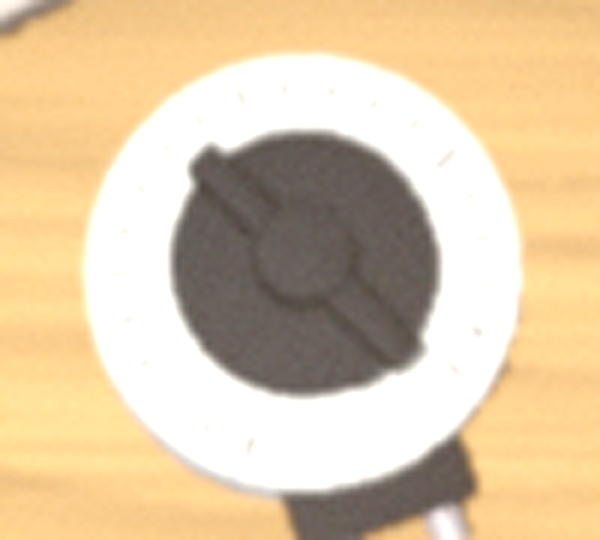

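View pics/h0.png

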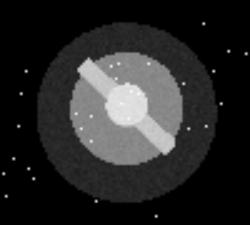

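The crop confirms it: the big black knob sits on the dial, axis at (0.580, 0.037), bar at 46.6°, hub top at z 0.187. I'll straddle the hub with a half-open fork, so the fingers turn the bar and the knob stays free to drop.

Emit:
drive_tool(targets=[1,-0.9,-0.5,0,0,-1,3,-2.6,-1,0,0,-3,6,-5.3,-1.5,0,0,-6,9,-7.9,-2,0,0,-9,12,-10.5,-2,0,0,-12,15,-13.1,-2,0,0,-15,18,-15.8,-2,0,0,-18,21,-18.4,-2,0,0,-21,24,-21,-2,0,0,-24,26.5,-23.2,-2,0,0,-26.5,28,-24.5,-2,0,0,-27.5,28.3,-24.8,-2,0,0,-28], grip=0)

```text
time: 1.1
position: [0.378, -0.2781, 0.2427]
tool_rot: [0.925, 0.379, 0.0, -0.001]
ft_force: [0.9, -0.6, -0.8]
grip_width: 0.0438
```

```bash
cat >> h.py <<'E'
from scipy.spatial.transform import Rotation as Rn
def delta(x,y,z,toolx_deg):
    o=robot.get_obs();R=Rn.from_quat(o['tool_rot']);
    t=np.radians(toolx_deg);Rt=Rn.from_matrix(np.array([[np.cos(t),np.sin(t),0],[np.sin(t),-np.cos(t),0],[0,0,-1]]).T)
    s=R.inv().apply(np.array([x,y,z])-o['position'])*100
    print('pos',o['position'].round(4),'q',o['q'].round(2),'shift cm',s.round(2),'rot',np.degrees((R.inv()*Rt).as_rotvec()).round(1),'F',o['ft_force'].round(2),'M',o['moment'].round(3),'w',round(o['grip_width'],4),'t',o['time'])
E
python3 -c "
from h import *
delta(.580,.0367,.243,71.6)"
```

```text
pos [ 0.378  -0.2781  0.2427] q [-0.87  0.29  1.78  0.    1.07 -0.08] shift cm [36.48 -8.24  0.04] rot [ -0.1  -0.1 -27. ] F [ 0.88 -0.65 -0.82] M [-0.029 -0.061 -0.021] w 0.0438 t 1.1
```

Emit:
drive_tool(targets=[2,-0.5,0,0,0,-2,5,-1.1,0,0,0,-4,8.5,-1.9,0,0,0,-7,12,-2.7,0,0,0,-10,16,-3.6,0,0,0,-13,20,-4.5,0,0,0,-16,24,-5.4,0,0,0,-19,28,-6.3,0,0,0,-22,31.5,-7.1,0,0,0,-24,34.5,-7.8,0,0,0,-26,36.2,-8.2,0,0,0,-27,36.5,-8.25,0,0,0,-27])

```text
time: 2.1
position: [0.5824, 0.0337, 0.2425]
tool_rot: [0.812, 0.584, 0.001, 0.0]
ft_force: [-0.3, -0.4, 0.2]
grip_width: 0.0434
```

```bash
python3 -c "
from h import *
delta(.580,.0367,.159,71.6)
p,d=robot.camera('scene');save('s1',cv2.resize(p[140:270,240:400],None,fx=4,fy=4))
p,d=robot.camera('top');save('t1',cv2.resize(p[150:280,250:410],None,fx=4,fy=4))"
```

```text
pos [0.5824 0.0337 0.2425] q [-0.13  0.45  1.52  0.    1.17  0.19] shift cm [ 0.2  -0.33  8.35] rot [ 0.1 -0.1 -0.1] F [-0.27 -0.39  0.18] M [-0.045 -0.114  0.025] w 0.0434 t 2.1
```

View pics/s1.png

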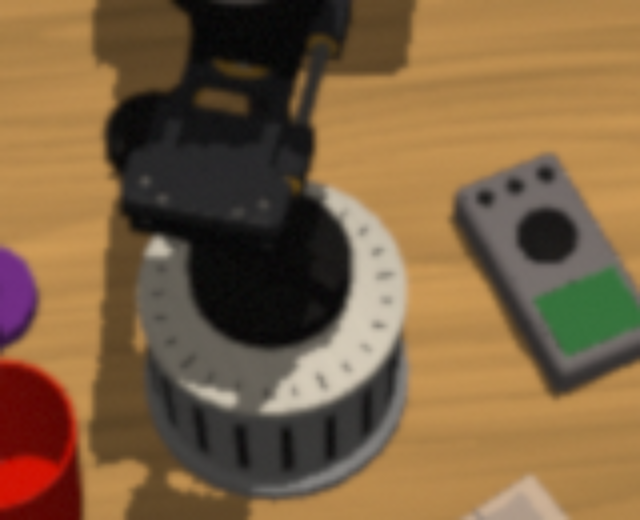

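View pics/t1.png

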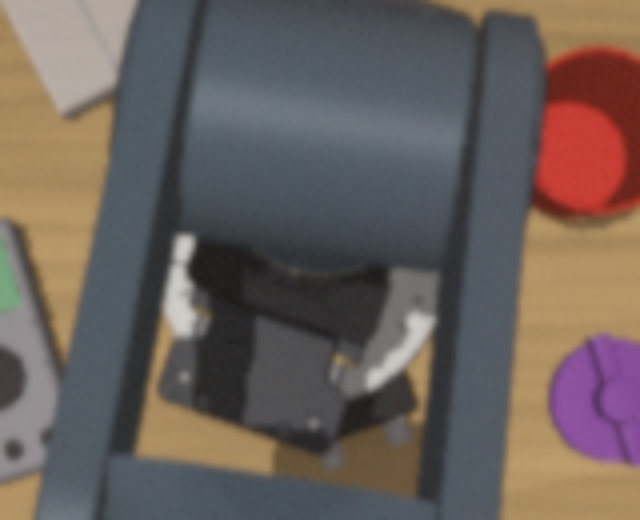

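The pictures show the gripper over the knob; both views of it are largely hidden by the arm, so I'll rely mostly on force, moment and scene depth.

```bash
python3 -c "
from h import *
delta(.580,.0367,.159,71.6)"
```

```text
pos [0.5809 0.0313 0.2423] q [-0.14  0.45  1.52 -0.    1.17  0.19] shift cm [ 0.49 -0.25  8.33] rot [-0.   0.  -0.3] F [-0.11 -0.18  0.14] M [-0.037 -0.082  0.011] w 0.0437 t 2.2
```

Emit:
drive_tool(targets=[0.3,-0.15,0,0,0,0,0.5,-0.25,0.5,0,0,0,0.5,-0.25,1.5,0,0,0,0.5,-0.25,2.5,0,0,0,0.5,-0.25,3.5,0,0,0,0.5,-0.25,4,0,0,0,0.5,-0.25,4,0,0,0])

```text
time: 2.78
position: [0.5789, 0.0365, 0.2004]
tool_rot: [0.813, 0.582, -0.002, -0.001]
ft_force: [-0.9, 0.2, -0.2]
grip_width: 0.0438
```

```bash
python3 -c "
from h import *
delta(.580,.0367,.159,71.6)"
```

```text
pos [0.5789 0.0365 0.2004] q [-0.13  0.5   1.57 -0.    1.08  0.2 ] shift cm [0.06 0.12 4.14] rot [-0.2  0.1 -0.4] F [-0.91  0.19 -0.21] M [ 0.013 -0.045  0.065] w 0.0438 t 2.7833
```

Emit:
drive_tool(targets=[0.05,0.1,0.5,0,0,0,0.05,0.1,1,0,0,0,0.05,0.1,1.5,0,0,0,0.05,0.1,2,0,0,0,0.05,0.1,2.5,0,0,0,0.05,0.1,3,0,0,0,0.05,0.1,3.5,0,0,0,0.05,0.1,4,0,0,0,0.05,0.1,4.1,0,0,0,0.05,0.1,4.1,0,0,0])

```text
time: 3.62
position: [0.5811, 0.0369, 0.161]
tool_rot: [0.813, 0.583, -0.0, -0.0]
ft_force: [-0.1, 0.0, 0.0]
grip_width: 0.0436
```

```bash
python3 -c "
from h import *
delta(.580,.0367,.159,71.6)"
```

```text
pos [0.5811 0.0369 0.161 ] q [-0.13  0.55  1.6   0.    0.99  0.2 ] shift cm [-0.06 -0.1   0.2 ] rot [-0.1  0.  -0.3] F [-0.05  0.    0.05] M [-0.031 -0.022 -0.028] w 0.0436 t 3.6167
```

Emit:
drive_tool(targets=[0,0,0.2,0,0,-2,0,0,0.2,0,0,-4,0,0,0.2,0,0,-6,0,0,0.2,0,0,-8,0,0,0.2,0,0,-10,0,0,0.2,0,0,-12,0,0,0.2,0,0,-14,0,0,0.2,0,0,-16,0,0,0.2,0,0,-18,0,0,0.2,0,0,-20,0,0,0.2,0,0,-22,0,0,0.2,0,0,-24])

```text
time: 4.62
position: [0.5817, 0.037, 0.1599]
tool_rot: [0.673, 0.739, 0.0, 0.0]
ft_force: [0.6, 1.2, -0.1]
grip_width: 0.0436
```

```bash
python3 -c "
from h import *
delta(.580,.0367,.159,71.6)"
```

```text
pos [0.5817 0.037  0.1599] q [-0.13  0.55  1.6   0.    0.99 -0.22] shift cm [-0.01 -0.17  0.09] rot [ 0.  -0.  23.8] F [ 0.58  1.23 -0.1 ] M [ 0.016 -0.121  0.006] w 0.0436 t 4.6167
```

Emit:
drive_tool(targets=[0,0,0,0,0,-2,0,0,0,0,0,-4,0,0,0,0,0,-6,0,0,0,0,0,-8,0,0,0,0,0,-10,0,0,0,0,0,-12,0,0,0,0,0,-14,0,0,0,0,0,-16,0,0,0,0,0,-16,0,0,0,0,0,-16])

```text
time: 5.45
position: [0.5816, 0.0369, 0.1598]
tool_rot: [0.565, 0.825, 0.0, 0.0]
ft_force: [-0.4, 0.2, -0.5]
grip_width: 0.0434
```

```bash
cat >> h.py <<'E'
def look(name):
    p,d=robot.camera('scene');W=world('scene',d);save(name,cv2.resize(p[150:260,250:370],None,fx=5,fy=5))
    r=np.hypot(W[...,0]-.582,W[...,1]-.0367);H=W[...,2];rgb=p.max(-1)
    m=(r<.043)&(H>.12)&(H<.162)&(rgb<60)
    h=H[m];print('disc px',m.sum(),'median z',np.median(h).round(4)); print(np.histogram(h,bins=np.arange(.12,.164,.003))[0])
    m=(r<.06)&(H>.162)&(H<.19); print('bar-ish',m.sum())
E
python3 -c "
from h import *
delta(.580,.0367,.159,71.6); look('s2')"
```

```text
pos [0.5816 0.0369 0.1598] q [-0.13  0.55  1.6   0.    0.99 -0.5 ] shift cm [ 0.04 -0.16  0.08] rot [ 0.  -0.  39.6] F [-0.39  0.21 -0.5 ] M [ 0.024 -0.083  0.028] w 0.0434 t 5.45
disc px 215 median z 0.1528
[  0   0   0   0   0   0   0   0   0   7 117  77   7   7]
bar-ish 104
```

View pics/s2.png

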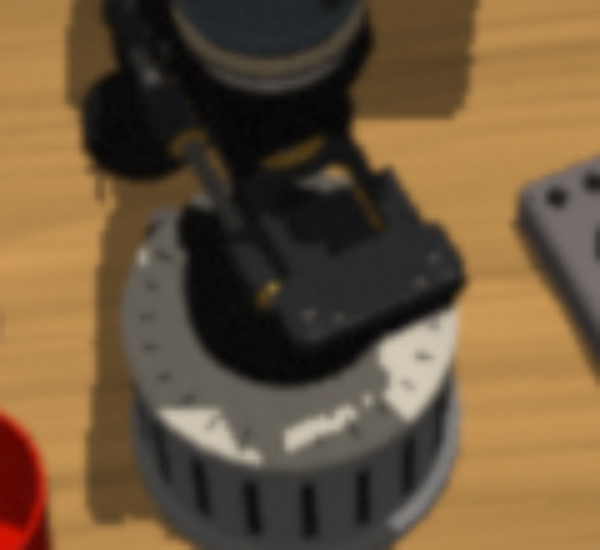

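The disc top reads z 0.153, so it hasn't dropped yet. I keep turning.

Emit:
drive_tool(targets=[0,0,0,0,0,-2,0,0,0,0,0,-4,0,0,0,0,0,-6,0,0,0,0,0,-8,0,0,0,0,0,-10,0,0,0,0,0,-12,0,0,0,0,0,-14,0,0,0,0,0,-16,0,0,0,0,0,-16])

```text
time: 6.25
position: [0.5814, 0.0369, 0.1596]
tool_rot: [0.444, 0.896, -0.0, -0.0]
ft_force: [0.4, 0.3, -0.4]
grip_width: 0.0436
```

```bash
python3 -c "
from h import *
delta(.580,.0367,.159,71.6); look('s3')"
```

```text
pos [0.5814 0.0369 0.1596] q [-0.13  0.55  1.6  -0.    0.99 -0.78] shift cm [ 0.07 -0.12  0.06] rot [-0.   0.  55.7] F [ 0.36  0.31 -0.35] M [-0.018 -0.139 -0.027] w 0.0436 t 6.25
disc px 331 median z 0.1529
[  0   0   0   0   0   0   0   0   0  13 163 129  16  10]
bar-ish 179
```

Emit:
drive_tool(targets=[0,0,0,0,0,-2,0,0,0,0,0,-4,0,0,0,0,0,-6,0,0,0,0,0,-8,0,0,0,0,0,-10,0,0,0,0,0,-12,0,0,0,0,0,-14,0,0,0,0,0,-16,0,0,0,0,0,-16])

```text
time: 7.05
position: [0.5804, 0.037, 0.1595]
tool_rot: [0.316, 0.949, -0.0, -0.001]
ft_force: [-1.6, 0.5, 2.2]
grip_width: 0.0436
```

```bash
python3 -c "
from h import *
delta(.580,.0367,.159,71.6); look('s4')"
```

```text
pos [0.5804 0.037  0.1595] q [-0.13  0.55  1.6   0.    0.99 -1.06] shift cm [ 0.02 -0.05  0.05] rot [-0.1 -0.1 71.6] F [-1.65  0.49  2.2 ] M [ 0.031  0.311 -0.268] w 0.0436 t 7.05
disc px 448 median z 0.1472
[  0   0   0   0   0   0   0  22 186 165  18  17  21  19]
bar-ish 265
```

View pics/s4.png

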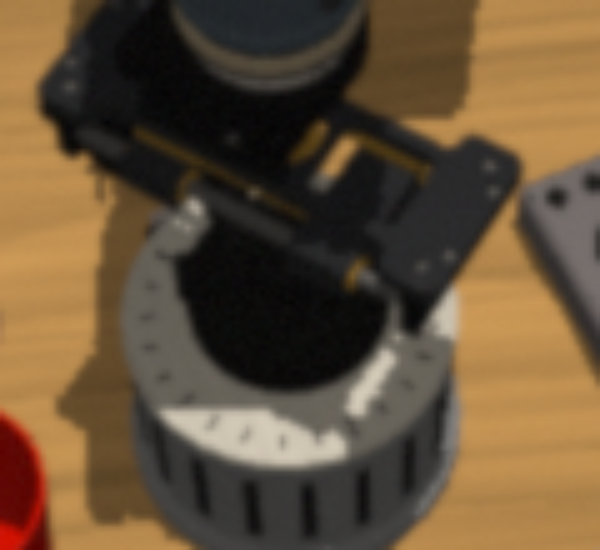

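It has dropped: the disc top is now at z 0.147 and there is a 0.27 N m reaction. Next I back off a little, lift, shut the fingers and press on the hub's top.

Emit:
drive_tool(targets=[0,0,0,0,0,3,0,0,0,0,0,6,0,0,0,0,0,9,0,0,-0.5,0,0,10,0,0,-1.5,0,0,10,0,0,-2.5,0,0,10,0,0,-3.5,0,0,10,0,0,-4.3,0,0,10,0,0,-4.5,0,0,10,0,0,-4.5,0,0,10])

```text
time: 7.93
position: [0.5822, 0.0368, 0.206]
tool_rot: [0.397, 0.918, 0.0, 0.001]
ft_force: [0.1, 0.3, 0.3]
grip_width: 0.0437
```

Emit:
drive_tool(targets=[0,0,0,0,0,0,0,0,0,0,0,0,0,0,0,0,0,0,0,0,0,0,0,0,0,0,0,0,0,0,0,0,0,0,0,0,0,0,0,0,0,0,0,0,0,0,0,0], grip=1, squeeze=10)

```text
time: 8.6
position: [0.5814, 0.0369, 0.2045]
tool_rot: [0.397, 0.918, -0.0, -0.0]
ft_force: [-0.2, -0.4, -1.1]
grip_width: 0.0024
```

```bash
python3 -c "
from h import *
look('s5');delta(.581,.0367,.185,160)"
```

```text
disc px 538 median z 0.1471
[  0   0   0   0   0   0   0  16 239 185  30  21  23  24]
bar-ish 310
pos [0.5814 0.0369 0.2045] q [-0.13  0.49  1.56  0.    1.09 -0.88] shift cm [ 0.02 -0.04  1.95] rot [ -0.   -0.  -26.7] F [ 0.75 -0.02 -0.08] M [ 0.037 -0.133 -0.08 ] w 0.0017 t 8.65
```

View pics/s5.png

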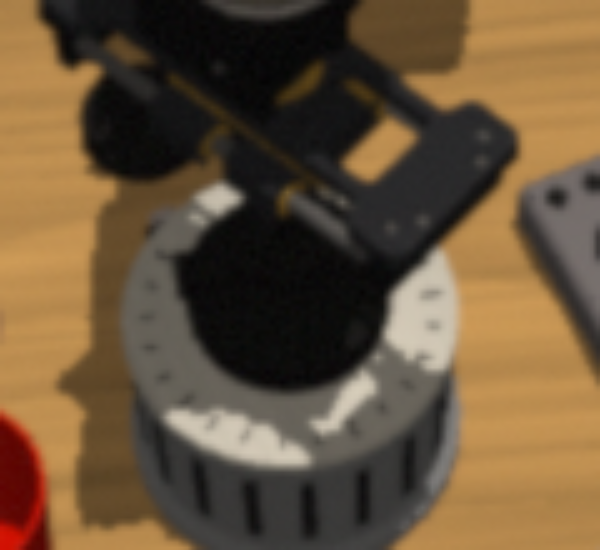

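Clear of the knob, disc top still at 0.147. I now press on the hub (top about 0.181) in small steps.

Emit:
drive_tool(targets=[0,0,0.4,0,0,0,0,0,0.9,0,0,0,0,0,1.4,0,0,0,0,0,1.8,0,0,0,0,0,2.0,0,0,0,0,0,2.2,0,0,0,0,0,2.4,0,0,0,0,0,2.6,0,0,0,0,0,2.7,0,0,0,0,0,2.7,0,0,0])

```text
time: 9.48
position: [0.5814, 0.0369, 0.1782]
tool_rot: [0.397, 0.918, -0.0, 0.0]
ft_force: [-1.6, 1.5, 3.4]
grip_width: 0.0003
```

Emit:
drive_tool(targets=[0,0,0.1,0,0,0,0,0,0.2,0,0,0,0,0,0.3,0,0,0,0,0,0.4,0,0,0,0,0,0.5,0,0,0,0,0,0.5,0,0,0])

```text
time: 9.98
position: [0.5813, 0.0369, 0.1734]
tool_rot: [0.397, 0.918, -0.0, 0.0]
ft_force: [-2.0, 0.1, 6.0]
grip_width: 0.0002
```

Emit:
drive_tool(targets=[0,0,0.1,0,0,0,0,0,0.2,0,0,0,0,0,0.3,0,0,0,0,0,0.3,0,0,0,0,0,0.3,0,0,0])

```text
time: 10.4
position: [0.5814, 0.0369, 0.1733]
tool_rot: [0.396, 0.918, 0.0, 0.001]
ft_force: [-7.5, 1.1, 20.0]
grip_width: 0.0004
```

```bash
python3 -c "
from h import *
look('s6');delta(.581,.0367,.185,160)"
```

```text
disc px 548 median z 0.1396
[  0   0   0   0   2 124 233  62  22  12  17  21  18  37]
bar-ish 161
pos [0.5814 0.0369 0.1733] q [-0.13  0.53  1.59 -0.    1.02 -0.88] shift cm [ 0.01 -0.04 -1.17] rot [  0.    0.1 -26.7] F [-6.37 -0.5  20.66] M [ 0.058  1.081 -0.022] w 0.0003 t 10.45
```

Hard stop: z stays at 0.1733 while the force rises from 6 to 20 N, disc top 0.1396 (home is 0.139). Now I retreat and check with a clear view.

Emit:
drive_tool(targets=[0,0,-0.3,0,0,0,0,0,-0.6,0,0,0,0,0,-1,0,0,0,0,0,-2,0,0,0,0,0,-3.5,0,0,0,0,0,-5,0,0,0,0,0,-6.5,0,0,0,0,0,-7.5,0,0,0,0,0,-8,0,0,0])

```text
time: 11.2
position: [0.5824, 0.0368, 0.2513]
tool_rot: [0.397, 0.918, 0.0, 0.001]
ft_force: [-1.0, 0.5, 0.2]
grip_width: 0.0001
```

```bash
python3 -c "
from h import *
delta(.42,-.3,.25,133.3)"
```

```text
pos [0.5824 0.0368 0.2513] q [-0.13  0.44  1.51  0.    1.19 -0.88] shift cm [-13.4 -34.9   0.1] rot [ 0.1  0.1 -0. ] F [-1.    0.46  0.25] M [ 0.072 -0.116 -0.057] w 0.0001 t 11.2
```

Emit:
drive_tool(targets=[-0.5,-1.3,0,0,0,0,-1.5,-3.9,0,0,0,0,-2.7,-7,0,0,0,0,-4,-10.4,0,0,0,0,-5.3,-13.8,0,0,0,0,-6.6,-17.2,0,0,0,0,-7.9,-20.6,0,0,0,0,-9.2,-24,0,0,0,0,-10.5,-27.4,0,0,0,0,-11.5,-30,0,0,0,0,-12,-31.5,0,0,0,0,-12,-31.5,0,0,0,0])

```text
time: 12.2
position: [0.4318, -0.2696, 0.2486]
tool_rot: [0.399, 0.917, -0.001, -0.001]
ft_force: [0.5, 0.1, 0.5]
grip_width: 0.0006
```

```bash
python3 - <<'E'
from h import *
delta(.42,-.3,.25,133.3); look('s7')
p,d=robot.camera('top');save('t7',cv2.resize(p[100:320,200:460],None,fx=3,fy=3))
W=world('top',d);r=np.hypot(W[...,0]-.5797,W[...,1]-.0367);H=W[...,2]
for lo,hi in((.13,.146),(.156,.168),(.168,.18)):
    m=(r<.055)&(H>lo)&(H<hi);q=W[m];A=np.c_[q[:,:2]-q[:,:2].mean(0),np.ones(len(q))];s=np.linalg.lstsq(A,q[:,2],rcond=None)[0]
    print(lo,m.sum(),q.mean(0).round(4),'median',np.median(q[:,2]).round(4),'tilt deg',np.degrees(s[:2]).round(2))
m=(r>.055)&(r<.074)&(H>.1)&(H<.125);print('plate',np.median(H[m]))
m=(r<.055)&(H>.156)&(H<.2);q=W[m][:,:2];w,V=np.linalg.eigh(np.cov(q.T));print('bar',np.degrees(np.arctan2(V[1,1],V[0,1])))
z=np.load('pics/top0.npz');print('diff bystanders',[ (np.abs(z['p'][a:b,c:e].astype(int)-p[a:b,c:e]).mean().round(2)) for a,b,c,e in((150,215,370,430),(195,280,215,280),(100,185,240,335))])
E
```

```text
pos [ 0.4318 -0.2696  0.2486] q [-0.78  0.34  1.69 -0.    1.12 -1.53] shift cm [-1.42 -2.94 -0.13] rot [-0.1 -0.1 -0.3] F [0.5  0.14 0.47] M [ 0.064 -0.123 -0.025] w 0.0006 t 12.2
disc px 712 median z 0.1396
[  0   0   0   0   7 168 274  73  24  31  28  24  25  58]
bar-ish 297
0.13 1104 [0.5799 0.0369 0.1394] median 0.1394 tilt deg [-0.22 -0.08]
0.156 234 [0.5802 0.0371 0.1629] median 0.1629 tilt deg [ 1.27 -0.  ]
0.168 215 [0.5809 0.0368 0.1735] median 0.1734 tilt deg [-0.18  0.21]
plate 0.11536153505715674
bar 92.20824002486206
diff bystanders [np.float64(5.82), np.float64(6.55), np.float64(6.97)]
```

View pics/s7.png

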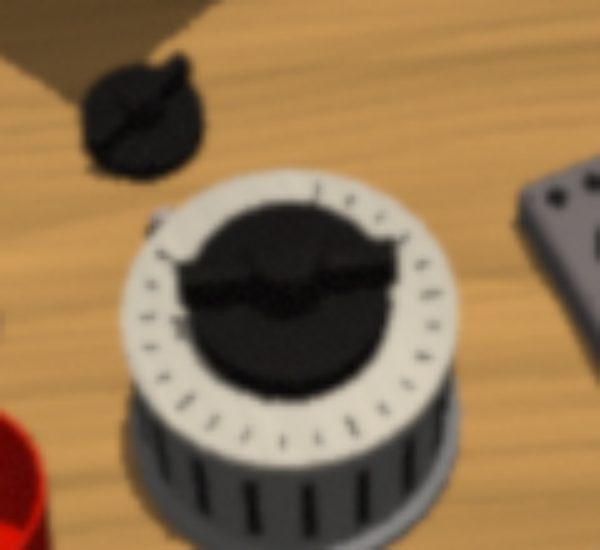

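View pics/t7.png

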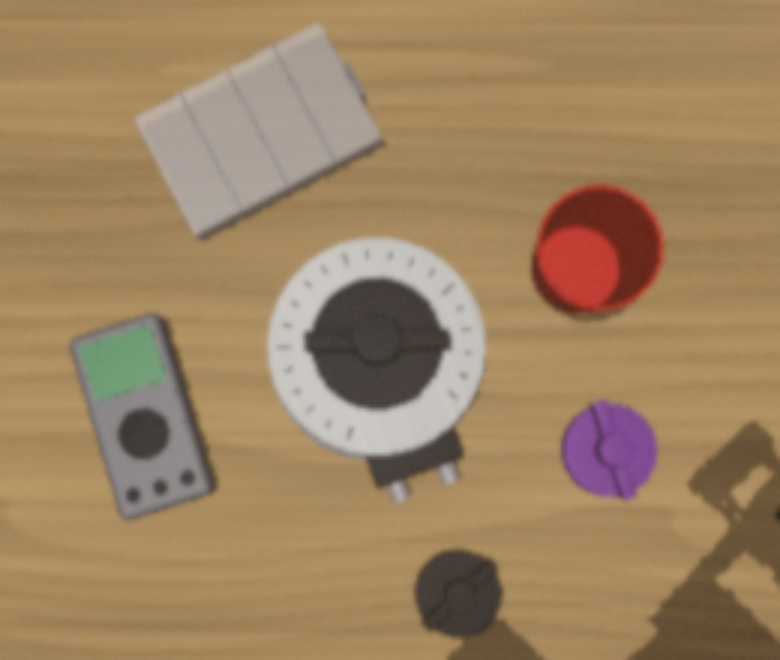

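The pictures show the knob level and flat on the dial at top-crop (377,341). Disc top is 24.0 mm above the plate, so it is home. The cup (600,250), meter (143,417) and parts box (258,130) look unmoved.

```bash
python3 -c "
from h import *
print(np.abs(robot.get_obs()['joint_velocities']).max().round(4)); print(robot.hand_in())"
```

```text
0.0384
the job is handed in; nothing more can be done
None
```

The big black knob is on its flats and pressed fully home against the dial plate. I let go of it and handed the job in at about 12 s of the 45 s allowed.

- **Turning:** I straddled the hub with half-open fingers and turned the knob counter-clockwise, about 45° in all, until it dropped by itself. The disc top fell from z 0.153 to 0.147, and a 0.27 N m reaction appeared, so the shaft was probably loaded and may have turned a degree or so before I stopped.
- **Pressing:** With the fingers shut, I pressed on the hub top until it stopped hard at z 0.173. The wrist force at that point was 20 N.
- **Last checks:** With the arm clear, the disc top was 24.0 mm above the plate, which is home, and the hub top was at z 0.1734 against 0.173 expected. The disc's tilt was 0.2°. A fit of the narrow bar top gave 1.3°; I put that down to edge noise, since the disc and hub were level.
- **Cup, meter and parts box:** They look unmoved by eye. The before/after picture difference was small and similar for all three, and I did not measure their positions separately.

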